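# Complete the pairs in the plumber's stock crate

## Task

Swing the bench lamp to one side so that its shade no longer hangs over the crate. Then take the blue tin and the orange bottle that stand on the bench and set each down gently, upright, in the empty cell directly beside the one of its own kind, without shoving the crate, tipping the stock in it or disturbing the other things on the bench.

Things in the scene. Friction and masses are not known exactly. Their poses are not given: they have to be found in the camera images.
- crate: Open plywood crate, loose, 1.8 kg, 178 mm (its x) by 264 mm (its y), 50 mm tall, all walls and dividers 6 mm thick and 50 mm tall, floor 6 mm thick. Six cells, each 80 by 80 mm inside, 86 mm apart: two rows (near and far) of three. Origin: centre of the underside, on the bench. Its x axis points from the near row (empty, the robot's side) to the far row (filled), z up.
- near0 (a point): Centre of the floor (6 mm above the bench) of cell 0 of the crate's near row, empty at the start; its partner is far0, directly beside it in the crate's +x. Axes as the crate's.
- near1 (a point): Centre of the floor (6 mm above the bench) of cell 1 of the crate's near row, empty at the start; its partner is far1, directly beside it in the crate's +x. Axes as the crate's.
- near2 (a point): Centre of the floor (6 mm above the bench) of cell 2 of the crate's near row, empty at the start; its partner is far2, directly beside it in the crate's +x. Axes as the crate's.
- far0 (a point): Centre of the floor of cell 0 of the crate's far row, filled at the start; partner of near0. Axes as the crate's.
- far1 (a point): Centre of the floor of cell 1 of the crate's far row, filled at the start; partner of near1. Axes as the crate's.
- far2 (a point): Centre of the floor of cell 2 of the crate's far row, filled at the start; partner of near2. Axes as the crate's.
- blue_tin: Blue tin standing on the bench, to be put in the crate: cylinder 58 mm across and 87 mm tall (pale band, steel rims), then a black screw cap 32 mm across, 104 mm tall in all; 0.22 to 0.45 kg. Origin: centre of its underside; z along its axis, up.
- orange_bottle: Orange plastic bottle standing on the bench, to be put in the crate: cylinder 54 mm across and 87 mm tall (pale band), then a white cap 24 mm across, 108 mm tall in all; 0.18 to 0.36 kg. Origin: centre of its underside; z along its axis, up.
- blue_in_crate: The blue tin already in the crate's far row (in any of its three cells), same shape as blue_tin. Origin: centre of its underside, z up. Stays there.
- orange_in_crate: The orange bottle already in the crate's far row (in any of its three cells), same shape as orange_bottle. Origin: centre of its underside, z up. Stays there.
- green_in_crate: Green tin with a lever lid, 60 mm across, 98 mm tall, in the crate's far row (in any of its three cells). Origin: centre of its underside, z up. Stays there; the cell beside it stays empty.
- lamp_grip (a point): Middle of the black rubber sleeve on the boom, on its centre line, 300 mm above the bench. Sleeve 20 mm thick, 80 mm long, along the boom; the bare white boom is 15 mm thick. The boom is level and straight: the swivel axis lies on the horizontal line from lamp_shade through this point, 180 mm beyond it. Swivel hub 34 mm across, top at 318 mm; the foot below it, a disc 150 mm across, stays put.
- lamp_shade (a point): Centre of the underside of the lamp's white shade, a cone 120 mm across with an orange rim, 290 mm from the vertical swivel axis at the column; underside 200 mm above the bench, cone top 256 mm, joint ball on the boom's end up to 313 mm. The boom swings level, to either side (1.5 rad or more each way), stays where it is left, and takes about 2 to 3 N at the sleeve to move.
- spray_can: Aerosol can with a red band and a white cap, 53 mm across, 150 mm tall, standing on the bench; leave alone. Origin: centre of its underside.
- wrench: Steel wrench, 190 mm long, lying on the bench; leave alone. Origin: its middle, on the bench; x along it.
- tape_roll: White roll of thread tape, 56 mm across, 19 mm tall, lying flat on the bench; leave alone. Origin: centre of its underside.
- elbow: Brass pipe elbow, about 50 mm, lying on the bench; leave alone. Origin: under its bend.
Mind the look-alikes: they are no part of the job. Leave any pink look-alike of the orange_bottle alone.

How it is judged:
By the outcome, as a careful person would: the job done as asked, in the order asked, and still so for the second after the job is handed in, with the robot touching nothing.
It also fails if it takes over 72 s, if anything falls off the work surface, if the arm or the gripper's body presses on something with over 40 N, if the wrist force passes 120 N, or if a joint passes its speed limit or range.

## Robot

A 6-joint arm with a two-finger parallel gripper is mounted at the origin on the work surface. World frame = base frame: x ahead of the robot, y to its left, z up, the work surface at z = 0. Lengths are in mm, angles in rad, forces in N, time in s.
With the tool pointing down it reaches from about 350 to 775 mm from the base axis. Payload 7.3 kg.
Tool frame: the origin (TCP) lies at the centre of the arm's flange, where the gripper is bolted on; the fingertips stand 178 mm ahead of it and the grasp point (between the pads) lies 159 mm ahead of it; z points along the fingers, y is the line along which they close (so a half turn about z gives the same grasp; the last joint's range is limited). The gripper opens to 92 mm and grips with 3 to 60 N. Pads are 19 mm wide; open, the fingers measure 130 mm over their backs; the gripper's body (75 mm by 190 mm) begins 47 mm behind the grasp point.
Start: joints at [1.05, 0.342, 1.524, -0, 1.275, -0.146], TCP at [192.174, 488.566, 404.741] pointing down, gripper open.
Joint ranges: [-2.53, 2.53], [-0.77, 2.02], [0.04, 2.7], [-1, 4.14], [0.28, 2.66], [-3.11, 3.11]. Speed limits (rad/s): [2.57, 2.57, 3.14, 3.14, 3.14, 3.14].

## Interface

Orientations are given as [roll, pitch, yaw] about the fixed x, y, z axes, in that order (R = Rz(yaw) Ry(pitch) Rx(roll)).
In Python, from plant import * gives the robot as it stands. The module is installed in compiled form; this text tells all that it offers.
- The arm moves only by the shell command python3 -m inch 'ROWS'. ROWS is JSON, a list of rows, each a list of 5 numbers: the shift along the tool's x, y, z in m, then the turn about the tool's z in rad, then the opening, from 0 (shut) to 1 (fully open). In form: [[tx, ty, tz, spin, claw], ...]. A call has 1 to 8 rows; each row is the pose to reach, as a shift and turn from the pose commanded when the call began, along the tool's axes at that moment; what a row does not reach only later rows make up. A row lasts 1/12 s, in which the tool goes at most 41.7 mm and 7.16 degrees, less where a joint would pass 70% of its speed; a pose out of reach is approached as far as the arm can. A call with a gripper value outside its range is refused whole. The fingers move at their own pace and stop on an object; the grip force is fixed at half the most. Time passes only in rows, so rows that repeat a pose let the fingers close. It gives the time, the measured TCP pose, the force, the opening and the grip force at its end, in the units of the state.
- get_obs(): the state, without advancing time (a new reading comes with each control period).
- capture(name): name is "scene" or "top"; returns a dict with "color" (480x640x3 uint8, red, green, blue), "intrinsics" (3x3 intrinsics, pixels), "pose" (4x4, takes a point from camera to world coordinates). Camera axes: x right, y down, z forward; pixel columns grow to the right and rows downward; lengths in mm; the calibration is good to about 2 mm. A picture is of the moment at which its call begins. There is no depth.
- close_job(): hands the job in; it is judged then, once.
Trained networks look in a picture, given as the dict that the camera call returned (one of the last four; its "shot" number tells which), for a name from the list of things; names that differ only in an ending like _2 or _b are one class to them, and where a whole thing is asked for, a point or a joint stands for the part that bears it (a point fixed in the world has none). Each returns a list of dicts, best first, with "conf" (0 to 1); they miss things now and then, are a little off and sometimes report something else, mostly with a low value. They report only what shows in the picture. A call takes as long as a camera call. They do not tell look-alikes from the thing itself.
- look_for(picture, target): "rect" ([centre column, centre row, width, height] in pixels, round what is visible of it).
- trace(picture, target): "pixels" (480x640 bool, what is visible of it) and "rect" ([centre column, centre row, width, height] in pixels, round what is visible of it).
- tip_of(picture, target): "centre" ([column, row] in pixels: a listed point, or the origin of a listed thing).
The state is a dict: "time": time; "joint_positions": joint angles; "dq": joint speeds; "tau": joint torques, N m; "tool_pos": TCP position; "tcp_rot": TCP orientation; "contact_force": force on the tool from outside, world axes, zero at the start; "moment": the same for the moment, N m; "grip_width": finger opening in mm; "finger_force": force on a finger pad.
Only numpy, scipy, OpenCV 4.12 (cv2) and the standard library are available. Lean on these libraries where they do the work, as an engineer would, in place of code of your own. Each camera call takes 0.05 s, during which the arm holds its last target. There are 200 camera calls.

## Working session

There is one attempt and no reset: what is moved stays moved. The work goes in short steps, Python scripts to look and compute and a shell command to move; the robot and the scene stay as the last step left them, time stands still between calls to the robot, and variables do not carry over. Pictures are saved under pics/ and viewed, at most 10 in all, crops included, and the job is handed in when it is done.

```bash
mkdir -p pics; cat > h.py <<'E'
from plant import *
import numpy as np, cv2
def ray(p,c):
    K=np.array(c["intrinsics"]);T=np.array(c["pose"])
    d=T[:3,:3]@np.linalg.inv(K)@np.array([p[0],p[1],1.]);return T[:3,3],d
def onz(p,c,z):
    o,d=ray(p,c);return o+d*(z-o[2])/d[2]
def proj(P,c):
    K=np.array(c["intrinsics"]);T=np.array(c["pose"])
    q=K@(T[:3,:3].T@(np.asarray(P,float)-T[:3,3]));return q[:2]/q[2]
def save(c,n): cv2.imwrite("pics/"+n+".png",c["color"][:,:,::-1])
Z=dict(crate=0,blue_tin=0,orange_bottle=0,blue_in_crate=6,orange_in_crate=6,green_in_crate=6,lamp_grip=300,lamp_shade=200,spray_can=0,wrench=0,tape_roll=0,elbow=0,near0=6,near1=6,near2=6,far0=6,far1=6,far2=6)
E
python3 - <<'E'
from h import *
o=get_obs();print(o)
for n in("scene","top"):
    c=capture(n);save(c,n+"0");print(n,np.round(c["pose"],2).tolist(),c["intrinsics"])
    for t in Z:
        for r in tip_of(c,t)[:3]:
            print(t,round(r["conf"],2),np.round(r["centre"]),np.round(onz(r["centre"],c,Z[t])))
E
```

```text
{'time': 0.0, 'joint_positions': array([ 1.04997951e+00,  3.42720392e-01,  1.52504561e+00,  1.70751660e-06,
        1.27540047e+00, -1.45990413e-01]), 'dq': array([-2.55329553e-03, -1.39039535e-03, -2.24935756e-04,  1.31899901e-03,
        7.67712256e-05,  5.94645872e-05]), 'tau': array([-2.07384505e-04, -4.31255150e+01, -2.44218081e+01,  7.17270887e-02,
        5.61798178e-02, -1.41523115e-04]), 'tool_pos': array([192.11005652, 488.4333918 , 404.03597972]), 'tcp_rot': array([-3.14003581e+00, -2.30562943e-04,  2.76676557e+00]), 'contact_force': array([-0.40816621, -0.02664658,  0.32361818]), 'moment': array([-0.04754142, -0.03657667,  0.03809204]), 'finger_force': 0.0, 'grip_width': 91.9737522908261}
scene [[-0.08, 0.73, -0.68, 1247.69], [1.0, 0.06, -0.06, 80.2], [-0.0, -0.68, -0.73, 980.51], [0.0, 0.0, 0.0, 1.0]] [[474.70883932   0.         316.85253017]
 [  0.         474.70883932 238.26248098]
 [  0.           0.           1.        ]]
crate 0.85 [318. 286.] [512.  18.  -0.]
blue_tin 0.7 [414. 258.] [395. 269.   0.]
orange_bottle 0.7 [469. 300.] [525. 398.   0.]
blue_in_crate 0.7 
[... 2428 characters left out ...]
.98 [316. 259.] [482.  30.   6.]
near0 0.7 [338. 266.] [464. -39.   6.]
near0 0.56 [286. 254.] [494. 118.   6.]
near1 0.98 [316. 259.] [482.  30.   6.]
near1 0.7 [338. 266.] [464. -39.   6.]
near1 0.56 [286. 254.] [494. 118.   6.]
near2 0.98 [316. 259.] [482.  30.   6.]
near2 0.7 [338. 266.] [464. -39.   6.]
near2 0.56 [286. 254.] [494. 118.   6.]
far0 0.92 [351. 234.] [559. -76.   6.]
far0 0.65 [321. 232.] [566.  15.   6.]
far0 0.65 [292. 230.] [569. 104.   6.]
far1 0.92 [351. 234.] [559. -76.   6.]
far1 0.65 [321. 232.] [566.  15.   6.]
far1 0.65 [292. 230.] [569. 104.   6.]
far2 0.92 [351. 234.] [559. -76.   6.]
far2 0.65 [321. 232.] [566.  15.   6.]
far2 0.65 [292. 230.] [569. 104.   6.]
```

View pics/scene0.png

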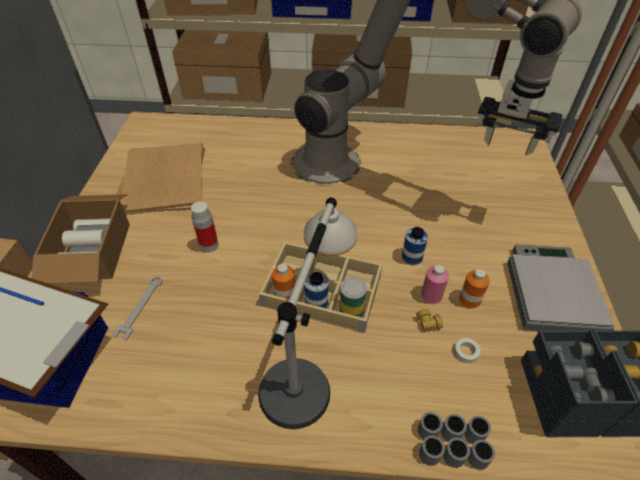

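View pics/top0.png

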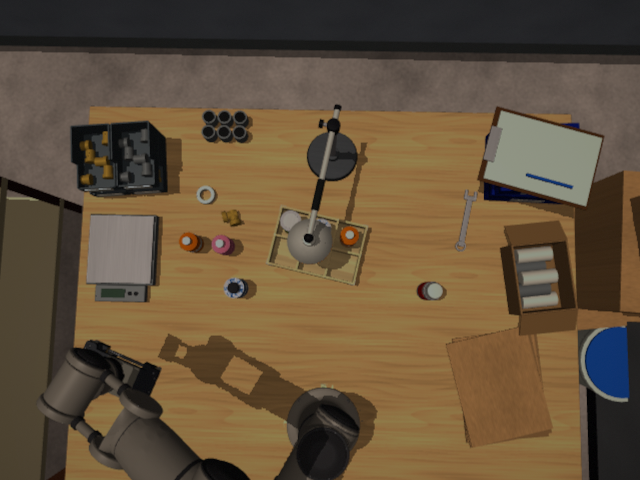

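The scene view has the lamp shade (330,235) over the crate (320,285). In the crate's far row, left to right, are orange, blue and green. On the bench, blue is at (414,247), pink at (434,284) and the true orange at (473,288). The top view puts them at blue (235,288), pink (224,245) and orange (190,242), with the lamp column at (333,127). I'll swing the lamp to -y, where it's clear.

```bash
cat >> h.py <<'E'
def deltas(wps):
    "wps: TCP x,y,z mm, yaw -> tool-frame rows from the present pose (tool down)"
    o=get_obs();p=np.array(o["tool_pos"]);r,_,w=o["tcp_rot"]
    for x,y,z,yaw in wps:
        d=np.array([x,y,z])-p
        t=[np.cos(w)*d[0]+np.sin(w)*d[1],np.sin(w)*d[0]-np.cos(w)*d[1],-d[2]]
        s=-((yaw-w+np.pi)%(2*np.pi)-np.pi)
        print(np.round(np.array(t)/1000,4),round(s,3))
E
python3 - <<'E'
from h import *
deltas([(410,260,540,2.9),(628.5,20.5,535,3.01),(628.5,20.5,459,3.01)])
c=capture("top");print(onz((333,157),c,0),proj((808,-2,310),c),proj((521,35,200),c))
c=capture("scene");print(proj((521,35,200),c),proj((808,-2,310),c))
E
```

```text
[-0.2864 -0.133  -0.1353] -0.133
[-0.5774 -0.2759 -0.1303] -0.243
[-0.5774 -0.2759 -0.0543] -0.243
[798.30371148 -17.33174347   0.        ] [328.84343084 121.88954986] [312.73554378 239.81560642]
[325.32282421 236.10587231] [291.62012247 314.99923362]
```

```bash
python3 - <<'E'
from h import *
c=capture("top")
for p,z in[((308,239),303),((318,192),300),((333,126),318),((336,109),300)]:print(onz(p,c,z))
im=cv2.resize(c["color"][90:270,270:380],None,fx=3.3,fy=3.3,interpolation=cv2.INTER_CUBIC)
c2=capture("scene")
i2=cv2.resize(c2["color"][195:395,260:390],None,fx=2.97,fy=2.97,interpolation=cv2.INTER_CUBIC)
cv2.imwrite("pics/lamp.png",np.hstack([im[:594],i2[:594]])[:,:,::-1])
for t in("lamp_grip","lamp_shade"):
  for cc in(c,c2):
    for r in tip_of(cc,t)[:2]:print(t,r["conf"],onz(r["centre"],cc,Z[t]))
E
```

```text
[512.56169995  44.21758549 303.        ]
[631.05932839  21.89892361 300.        ]
[795.02267521 -12.51726578 318.        ]
[845.15369153 -19.56794193 300.        ]
lamp_grip 0.8 [616.85875014  24.86165087 300.        ]
lamp_grip 0.21 [515.71771846 -58.37902348 300.        ]
lamp_grip 0.67 [632.87653335  21.51829439 300.        ]
lamp_grip 0.21 [733.23695045 107.31312317 300.        ]
lamp_shade 0.67 [ 576.92840938 -363.45546558  200.        ]
lamp_shade 0.55 [517.78904128  37.6861396  200.        ]
```

View pics/lamp.png

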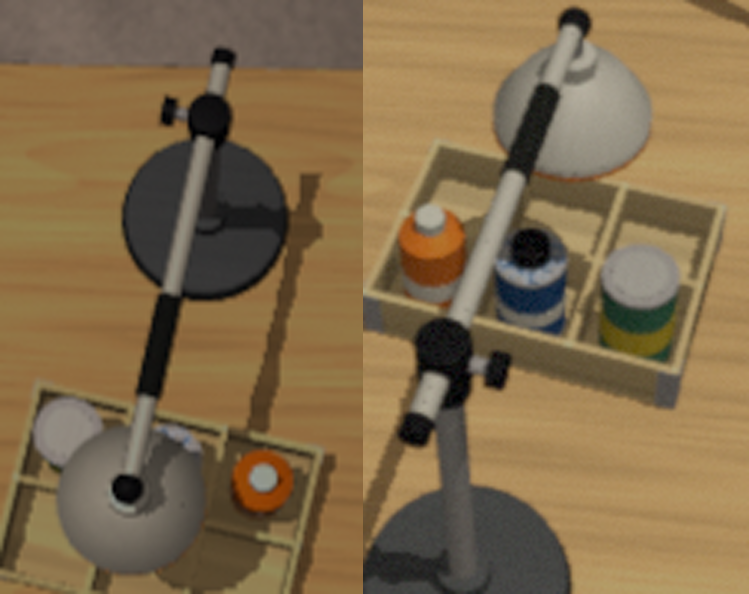

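```bash
python3 -m inch '[[-0.287,-0.133,-0.135,-0.13,1],[-0.287,-0.133,-0.135,-0.13,1],[-0.287,-0.133,-0.135,-0.13,1],[-0.287,-0.133,-0.135,-0.13,1],[-0.287,-0.133,-0.135,-0.13,1],[-0.287,-0.133,-0.135,-0.13,1],[-0.287,-0.133,-0.135,-0.13,1],[-0.287,-0.133,-0.135,-0.13,1]]'
```

```text
time: 2.97
tool_pos: [402.7, 267.1, 535.5]
tcp_rot: [3.141, 0.0, 2.897]
contact_force: [0.9, 0.4, -0.4]
grip_width: 91.3
finger_force: 0.0
```

The top crop puts the boom ball at (308,238), the sleeve at (318,194) and the hub at (333.6,125.5). Ball to hub comes to 288 mm against the 290 mm given. That puts the pivot near (798,-13), the boom direction at -0.19 rad and the grip at (621.5,21.5).

```bash
python3 - <<'E'
from h import *
deltas([(621.5,21.5,535,2.95),(621.5,21.5,459,2.95)])
E
```

```text
[-0.2718 -0.1852  0.0005] -0.053
[-0.2718 -0.1852  0.0765] -0.053
```

```bash
python3 -m inch '[[-0.272,-0.185,0,-0.053,1],[-0.272,-0.185,0,-0.053,1],[-0.272,-0.185,0,-0.053,1],[-0.272,-0.185,0,-0.053,1],[-0.272,-0.185,0,-0.053,1],[-0.272,-0.185,0,-0.053,1],[-0.272,-0.185,0,-0.053,1],[-0.272,-0.185,0,-0.053,1]]'
python3 -m inch '[[0,0,0,0,1],[0,0,0,0,1],[0,0,0,0,1]]'
python3 - <<'E'
from h import *
deltas([(621.5,21.5,535,2.95),(621.5,21.5,459,2.95)])
c=capture("scene");cv2.imwrite("pics/appr.png",cv2.resize(c["color"][100:400,160:480],None,fx=2,fy=2)[:,:,::-1])
E
```

```text
time: 3.63
tool_pos: [622.2, 21.0, 534.1]
tcp_rot: [-3.142, 0.0, 2.949]
contact_force: [-0.0, -0.4, 0.5]
grip_width: 91.8
finger_force: 0.0
time: 3.88
tool_pos: [620.9, 23.4, 534.1]
tcp_rot: [3.141, -0.001, 2.949]
contact_force: [0.2, 0.8, 1.1]
grip_width: 91.8
finger_force: 0.0
[-0.0009 -0.0018 -0.0009] -0.001
[-0.0009 -0.0018  0.0751] -0.001
```

View pics/appr.png

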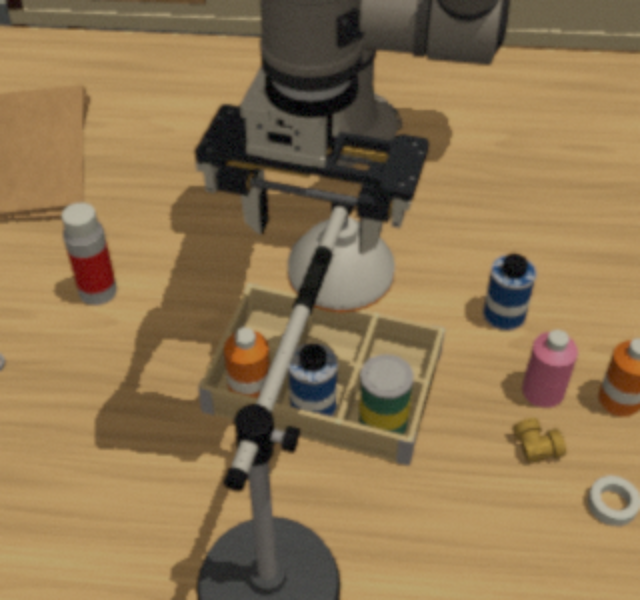

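The open fingers hang symmetrically above the sleeve, which is at (312,280) in the crop. I'll descend and close.

```bash
python3 -m inch '[[0,-0.001,0.04,0,1],[0,-0.001,0.075,0,1],[0,-0.001,0.075,0,1],[0,-0.001,0.075,0,1],[0,-0.001,0.075,0,0.5],[0,-0.001,0.075,0,0.3],[0,-0.001,0.075,0,0.2],[0,-0.001,0.075,0,0]]'
python3 -m inch '[[0,0,0,0,0],[0,0,0,0,0],[0,0,0,0,0],[0,0,0,0,0]]'
```

```text
time: 4.6
tool_pos: [620.9, 22.5, 461.2]
tcp_rot: [3.141, 0.003, 2.95]
contact_force: [0.4, -0.0, 0.4]
grip_width: 69.9
finger_force: 0.0
time: 4.93
tool_pos: [620.8, 22.3, 459.4]
tcp_rot: [3.142, -0.0, 2.95]
contact_force: [1.4, 0.1, -0.2]
grip_width: 43.0
finger_force: 0.0
```

```bash
python3 -m inch '[[0,0,0,0,0],[0,0,0,0,0],[0,0,0,0,0],[0,0,0,0,0],[0,0,0,0,0],[0,0,0,0,0]]'
python3 - <<'E'
from h import *
o=get_obs();p=o["tool_pos"];f=o["tcp_rot"][2]-np.pi
print(p,f)
piv=p[:2]+180*np.array([np.cos(f),np.sin(f)]);print(piv)
W=[]
for k in range(1,9):
    a=f+0.06*k if k<3 else f+.12*(k-1)
    W.append((piv[0]-180*np.cos(a),piv[1]-180*np.sin(a),p[2],np.pi+a))
deltas(W)
E
```

```text
time: 5.43
tool_pos: [620.8, 22.6, 459.3]
tcp_rot: [3.141, -0.0, 2.95]
contact_force: [0.6, 2.4, -0.6]
grip_width: 19.3
finger_force: 30.0
[620.81618602  22.59517039 459.34235692] -0.19148620354527512
[797.52623025 -11.66209553]
[-0.0003 -0.0108 -0.    ] -0.06
[-0.0013 -0.0215 -0.    ] -0.12
[-0.0052 -0.0428 -0.    ] -0.24
[-0.0115 -0.0634 -0.    ] -0.36
[-0.0203 -0.0831 -0.    ] -0.48
[-0.0314 -0.1016 -0.    ] -0.6
[-0.0447 -0.1187 -0.    ] -0.72
[-0.0599 -0.134  -0.    ] -0.84
```

```bash
python3 -m inch '[[0,-0.011,0,-0.06,0],[-0.0013,-0.0215,0,-0.12,0],[-0.003,-0.032,0,-0.18,0],[-0.005,-0.043,0,-0.24,0],[-0.008,-0.053,0,-0.30,0],[-0.0115,-0.0635,0,-0.36,0],[-0.0155,-0.0735,0,-0.42,0],[-0.0203,-0.083,0,-0.48,0]]'
python3 - <<'E'
from h import *
o=get_obs();p=o["tool_pos"];f=(o["tcp_rot"][2]%(2*np.pi))-np.pi
print(p,f)
piv=np.array([797.5,-11.7]);d=piv-p[:2];print(np.linalg.norm(d),np.arctan2(d[1],d[0]))
deltas([(piv[0]-180*np.cos(a),piv[1]-180*np.sin(a),p[2],np.pi+a) for a in -.19+.48+.08*np.arange(1,9)])
E
```

```text
time: 6.1
tool_pos: [625.1, -63.3, 459.3]
tcp_rot: [3.141, 0.001, -2.851]
contact_force: [0.8, 2.2, -0.6]
grip_width: 19.5
finger_force: 30.0
[625.05203192 -63.31134067 459.32868761] 0.29103604306440856
180.00564485402526 0.2908020355651139
[-0.0006 -0.0142 -0.    ] -0.079
[-0.0023 -0.0285 -0.    ] -0.159
[-0.0051 -0.0426 -0.    ] -0.239
[-0.0091 -0.0565 -0.    ] -0.319
[-0.0141 -0.07   -0.    ] -0.399
[-0.0203 -0.083  -0.    ] -0.479
[-0.0274 -0.0955 -0.    ] -0.559
[-0.0355 -0.1074 -0.    ] -0.639
```

```bash
python3 -m inch '[[-0.0006,-0.0142,0,-0.08,0],[-0.0023,-0.0285,0,-0.16,0],[-0.0051,-0.0426,0,-0.24,0],[-0.0091,-0.0565,0,-0.32,0],[-0.0141,-0.07,0,-0.40,0],[-0.0203,-0.083,0,-0.48,0],[-0.0274,-0.0955,0,-0.56,0],[-0.0355,-0.1074,0,-0.64,0]]'
python3 -m inch '[[0,0,0,0,0],[0,0,0,0,0],[0,0,0,0,0.3],[0,0,0,0,0.6],[0,0,0,0,1],[0,0,0,0,1],[0,0,0,0,1],[0,0,0,0,1]]'
python3 -m inch '[[0,0,0,0,1],[0,0,0,0,1],[0,0,0,0,1],[0,0,0,0,1]]'
```

```text
time: 6.77
tool_pos: [689.6, -156.9, 459.4]
tcp_rot: [3.141, -0.001, -2.211]
contact_force: [-0.1, 0.9, 1.8]
grip_width: 18.9
finger_force: 30.2
time: 7.43
tool_pos: [689.4, -155.5, 459.5]
tcp_rot: [3.141, 0.0, -2.213]
contact_force: [1.0, 0.3, 0.8]
grip_width: 54.4
finger_force: 0.0
time: 7.77
tool_pos: [689.5, -155.9, 459.4]
tcp_rot: [3.142, 0.0, -2.213]
contact_force: [0.5, 0.4, -0.5]
grip_width: 81.3
finger_force: 0.0
```

```bash
python3 -m inch '[[0,0,-0.04,0,1],[0,0,-0.08,0,1],[0,0,-0.08,0,1],[0,0,-0.08,0,1]]'
python3 - <<'E'
from h import *
o=get_obs();print(o["tool_pos"])
deltas([(480,180,540,3.14),(310,400,480,2.9)])
c=capture("scene")
for t in("lamp_grip","lamp_shade"):
    for r in tip_of(c,t)[:2]:print(t,r["conf"],onz(r["centre"],c,Z[t]))
E
```

```text
time: 8.1
tool_pos: [689.0, -155.7, 543.1]
tcp_rot: [-3.134, 0.002, -2.213]
contact_force: [-1.5, -1.0, 0.5]
grip_width: 91.5
finger_force: 0.0
[ 689.03074128 -155.71211925  543.0985806 ]
[-0.1435  0.3685  0.0031] 0.93
[-0.2177  0.6365  0.0631] 1.17
lamp_grip 0.61 [ 690.36024794 -151.9950407   300.        ]
lamp_grip 0.3 [812.14317524 222.95758138 300.        ]
```

```bash
python3 -m inch '[[-0.143,0.368,0,0.93,1],[-0.143,0.368,0,0.93,1],[-0.143,0.368,0,0.93,1],[-0.143,0.368,0,0.93,1],[-0.143,0.368,0,0.93,1],[-0.143,0.368,0,0.93,1],[-0.143,0.368,0,0.93,1],[-0.143,0.368,0,0.93,1]]'
python3 - <<'E'
from h import *
deltas([(300,410,480,2.9)])
E
```

```text
time: 8.92
tool_pos: [512.5, 126.8, 537.9]
tcp_rot: [-3.141, -0.003, 3.133]
contact_force: [0.5, 0.4, 0.3]
grip_width: 91.9
finger_force: 0.0
[0.2149 0.2814 0.0579] 0.233
```

```bash
python3 -m inch '[[0.215,0.281,0.058,0.23,1],[0.215,0.281,0.058,0.23,1],[0.215,0.281,0.058,0.23,1],[0.215,0.281,0.058,0.23,1],[0.215,0.281,0.058,0.23,1],[0.215,0.281,0.058,0.23,1],[0.215,0.281,0.058,0.23,1],[0.215,0.281,0.058,0.23,1]]'
cat >> h.py <<'E'
def caps(c,t,zt,col,h):
    "axis xy at the cap top from the cap colour inside the traced mask"
    pass
E
python3 - <<'E'
from h import *
ims=[]
for n in("top","scene"):
    c=capture(n);ims.append(c)
    for t in("crate","near1","far1","blue_tin","orange_bottle","blue_in_crate","orange_in_crate","green_in_crate","lamp_grip","lamp_shade"):
        for r in tip_of(c,t)[:3]:
            if r["conf"]>.4: print(n,t,round(r["conf"],2),np.round(r["centre"],1),np.round(onz(r["centre"],c,Z[t])))
a=cv2.resize(ims[0]["color"][180:320,170:390],None,fx=3.6,fy=3.6,interpolation=cv2.INTER_CUBIC)[:504,:790]
cv2.imwrite("pics/top1.png",a[:,:,::-1])
save(ims[1],"scene1")
E
```

```text
time: 9.58
tool_pos: [314.4, 386.0, 484.4]
tcp_rot: [-3.14, -0.001, 2.91]
contact_force: [2.0, 0.3, -0.2]
grip_width: 92.2
finger_force: 0.0
top crate 0.84 [317.  241.9] [535.  27.   0.]
top near1 0.97 [315.4 260.6] [478.  30.   6.]
top near1 0.89 [342.3 267. ] [460. -51.   6.]
top near1 0.6 [286.  256.3] [489. 119.   6.]
top far1 0.97 [320.8 229.8] [571.  16.   6.]
top far1 0.94 [292.7 225.9] [582. 101.   6.]
top far1 0.62 [348.7 234.9] [557. -69.   6.]
top blue_tin 0.68 [239.8 287.7] [392. 256.   0.]
top orange_bottle 0.89 [193.2 246.5] [514. 402.   0.]
top orange_bottle 0.64 [228.1 245.7] [518. 296.   0.]
top blue_in_crate 0.88 [318.5 233.2] [561.  23.   6.]
top blue_in_crate 0.65 [237.6 284.6] [401. 262.   6.]
top blue_in_crate 0.55 [290.9 224.2] [587. 107.   6.]
top orange_in_crate 0.6 [345.  238.7] [545. -58.   6.]
top orange_in_crate 0.45 [241.3 286. ] [397. 251.   6.]
top green_in_crate 0.89 [292.5 220.7] [597. 102.   6.]
top lamp_grip 0.57 [386.4 170.3] [ 689. -148.  300.]
top lamp_grip 0.5 [351.9 234.9] [525. -64. 300.]
top lamp_shade 0.69 [419.3 203.7] [ 623. -248.  200.]
scene crate 0.9 [318.3 291.2] [528.  19.   0.]
scene near1 0.87 [360.7 283.6] [500. 126.   6.]
scene near1 0.79 [295.3 271.5] [473. -46.   6.]
scene near1 0.72 [328.9 272.8] [471.  42.   6.]
scene far1 0.93 [347.9 310.7] [585.  97.   6.]
scene far1 0.79 [284.3 293.6] [547. -65.   6.]
scene far1 0.69 [314.9 300.8] [562.  14.   6.]
scene blue_tin 0.87 [412.2 258.9] [400. 263.   0.]
scene orange_bottle 0.73 [467.5 301.2] [529. 394.   0.]
scene orange_bottle 0.67 [431.9 293.9] [513. 307.   0.]
scene blue_in_crate 0.69 [319.7 302.1] [565.  26.   6.]
scene blue_in_crate 0.44 [142.5 303.7] [ 605. -413.    6.]
scene orange_in_crate 0.61 [283.6 294.3] [549. -67.   6.]
scene green_in_crate 0.69 [348.7 310.1] [583.  99.   6.]
scene lamp_grip 0.73 [218.6 257.6] [ 685. -156.  300.]
```

View pics/top1.png

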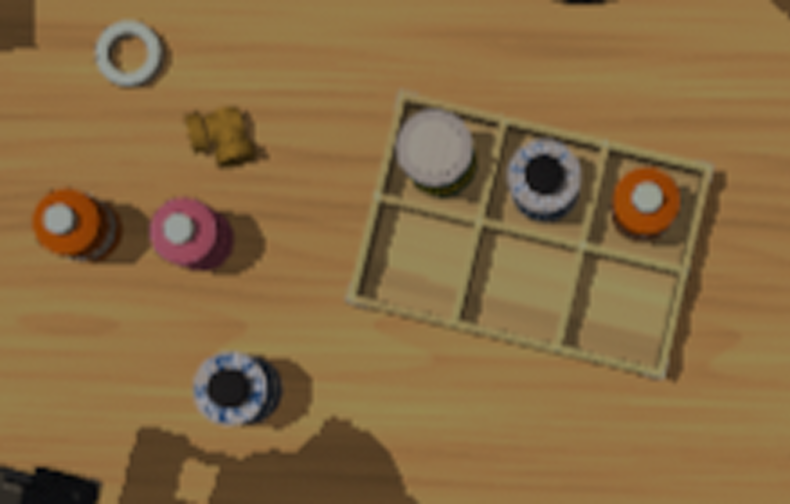

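View pics/scene1.png

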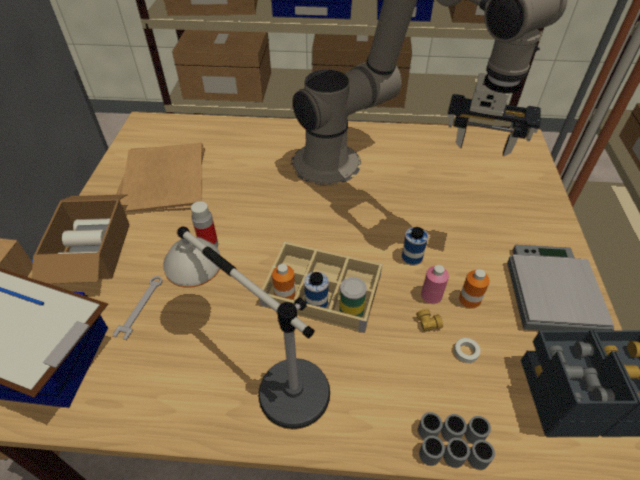

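The lamp is clear of the crate. In the top crop the crate rim corners are at (402,95), (713,165), (665,378) and (352,300), the blue tin's cap at (230,388) and the orange bottle's cap at (58,219).

```bash
python3 - <<'E'
from h import *
from scipy.optimize import least_squares
c=capture("top");s=capture("scene")
cr=np.array([(402,95),(713,165),(665,378),(352,300)])/3.6+[170,180]
L=np.array([(89,132),(89,-132),(-89,-132),(-89,132)])
W=np.array([onz(p,c,50)[:2] for p in cr]);print(np.round(W))
def f(q):
    R=np.array([[np.cos(q[2]),-np.sin(q[2])],[np.sin(q[2]),np.cos(q[2])]]);return (L@R.T+q[:2]-W).ravel()
q=least_squares(f,[520,25,-.18]).x;print("crate",q,np.round(f(q),1))
ct,st=np.cos(q[2]),np.sin(q[2])
for n,l in(("near mid",(-43,0)),("near -y",(-43,-86)),("far mid",(43,0)),("far -y",(43,-86)),("far +y",(43,86))):print(n,q[0]+ct*l[0]-st*l[1],q[1]+st*l[0]+ct*l[1])
def capfit(cc,t,z,tgt):
    out=[]
    for r in trace(cc,t)[:3]:
        m=r["pixels"].astype(bool);hsv=cv2.cvtColor(cc["color"],cv2.COLOR_RGB2HSV)
        k=m&((hsv[...,2]<50) if "blue" in t else ((hsv[...,1]<90)))
        n,lab,stt,cen=cv2.connectedComponentsWithStats(k.astype(np.uint8))
        for i in range(1,n):
            if stt[i,4]>15: print(t,round(r["conf"],2),np.round(cen[i],1),stt[i,2:],np.round(onz(cen[i],cc,z),1))
for n,cc in(("top",c),("scene",s)):
    print(n)
    for t,z in(("blue_tin",104),("orange_bottle",108)):capfit(cc,t,z,None)
print(onz((230/3.6+170,388/3.6+180),c,104),onz((58/3.6+170,219/3.6+180),c,108))
deltas([(300,410,480,2.9)])
E
```

```text
[[ 634.  133.]
 [ 580. -123.]
 [ 406.  -86.]
 [ 464.  169.]]
crate [ 5.21064606e+02  2.29456178e+01 -2.13761843e-01] [ 2.4  0.5 -0.2 -1.6  0.1 -0.9 -2.3  2.1]
near mid 479.043294922281 32.067535225714664
near -y 460.79946007829176 -51.975087830596735
far mid 563.0859179785924 13.823700381725427
far -y 544.8420831346032 -70.21892267458597
far +y 581.3297528225817 97.86632343803683
top
blue_tin 0.87 [244.6 288.3] [ 7 17 55] [390.2 226.2 104. ]
blue_tin 0.87 [233.4 287.5] [12 10 96] [391.8 257.8 104. ]
orange_bottle 0.7 [219. 243.] [ 9  9 69] [516.3 302.4 108. ]
orange_bottle 0.56 [186.2 240.4] [ 9  8 57] [521.9 395.9 108. ]
scene
blue_tin 0.79 [416.7 233. ] [ 12  11 110] [402.4 259.8 104. ]
blue_tin 0.79 [406.  242.9] [ 4 10 22] [438.9 231.1 104. ]
blue_tin 0.79 [403.3 256.5] [ 4  8 16] [484.1 222.8 104. ]
orange_bottle 0.68 [479.2 274.1] [11 11 88] [527.8 396.5 108. ]
orange_bottle 0.68 [470.7 297. ] [ 23  13 109] [595.7 367.8 108. ]
orange_bottle 0.62 [438.6 272. ] [ 12  17 135] [529.1 302.7 108. ]
[390.94395869 256.39076755 104.        ] [520.74808657 396.0207232  108.        ]
[0.0216 0.0206 0.0059] 0.01
```

```bash
python3 - <<'E'
from h import *
s=capture("scene")
q=(521,23,-.214);ct,st=np.cos(q[2]),np.sin(q[2])
for l in((-89,-132),(-89,132),(89,132),(89,-132)):print(l,proj((q[0]+ct*l[0]-st*l[1],q[1]+st*l[0]+ct*l[1],50),s))
print(proj((393,257.5,104),s),proj((521.5,396.5,108),s))
deltas([(393,257.5,310,2.142)])
cv2.imwrite("pics/crate.png",cv2.resize(s["color"][225:345,245:505],None,fx=3,fy=3,interpolation=cv2.INTER_CUBIC)[:,:,::-1])
E
```

```text
(-89, -132) [282.12336578 240.3984933 ]
(-89, 132) [379.69227291 262.49124446]
(89, 132) [363.68090798 319.36090916]
(89, -132) [257.04615813 292.40165723]
[415.58943754 230.23762076] [478.81363679 271.94664671]
[-0.1039 -0.1064  0.1759] 0.768
```

View pics/crate.png

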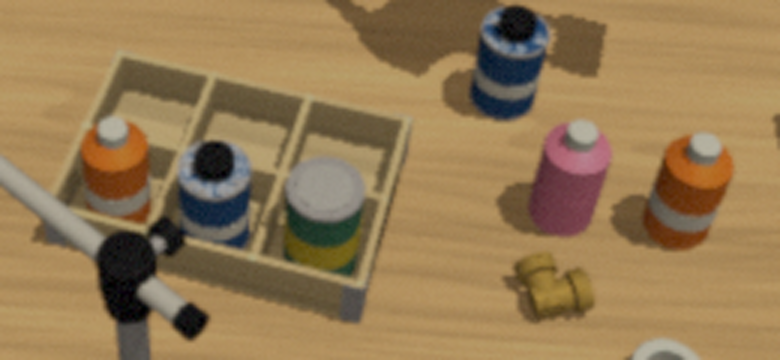

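In the scene crop the rim corners sit about 2.5 px right of and below my prediction, so I split the difference: crate about (524,26), near-middle cell (481,34.5), near -y cell (464,-48). The tins agree within 3 mm.

```bash
python3 -m inch '[[-0.105,-0.105,0.175,0.77,1],[-0.105,-0.105,0.175,0.77,1],[-0.105,-0.105,0.175,0.77,1],[-0.105,-0.105,0.175,0.77,1],[-0.105,-0.105,0.175,0.77,1],[-0.105,-0.105,0.175,0.77,1],[-0.105,-0.105,0.175,0.77,1],[-0.105,-0.105,0.175,0.77,1]]'
python3 -m inch '[[0,0,0,0,1],[0,0,0,0,1],[0,0,0,0,1]]'
python3 - <<'E'
from h import *
deltas([(393.5,259.5,310,2.142),(393.5,259.5,229,2.142)])
E
```

```text
time: 11.7
tool_pos: [394.7, 258.3, 310.6]
tcp_rot: [-3.14, -0.001, 2.139]
contact_force: [0.3, 0.4, 0.7]
grip_width: 91.8
finger_force: 0.0
time: 11.95
tool_pos: [394.2, 259.6, 312.2]
tcp_rot: [3.139, 0.0, 2.143]
contact_force: [0.5, 0.5, 0.1]
grip_width: 91.4
finger_force: 0.0
[ 0.0003 -0.0006  0.0022] 0.001
[ 0.0003 -0.0006  0.0832] 0.001
```

```bash
python3 -m inch '[[0,0,0.03,0,1],[0,0,0.06,0,1],[0,0,0.083,0,1],[0,0,0.083,0,1],[0,0,0.083,0,1],[0,0,0.083,0,0.5],[0,0,0.083,0,0.3],[0,0,0.083,0,0]]'
python3 -m inch '[[0,0,0,0,0],[0,0,0,0,0],[0,0,0,0,0],[0,0,0,0,0],[0,0,0,0,0]]'
```

```text
time: 12.62
tool_pos: [394.8, 259.0, 229.5]
tcp_rot: [3.138, 0.0, 2.14]
contact_force: [-0.1, 0.1, 0.2]
grip_width: 76.2
finger_force: 0.0
time: 13.03
tool_pos: [394.5, 258.7, 228.4]
tcp_rot: [3.141, 0.0, 2.14]
contact_force: [-1.0, -0.5, 5.7]
grip_width: 57.5
finger_force: 30.0
```

```bash
python3 -m inch '[[0,0,-0.02,0,0],[0,0,-0.05,0,0],[0,0,-0.085,0,0],[0,0,-0.085,0,0],[0,0,-0.085,0,0]]'
python3 - <<'E'
from h import *
deltas([(481,34.5,315,2.142)])
E
```

```text
time: 13.45
tool_pos: [394.6, 258.7, 313.9]
tcp_rot: [3.138, 0.0, 2.14]
contact_force: [0.0, -0.3, -4.4]
grip_width: 57.5
finger_force: 30.0
[-0.2355 -0.048  -0.0011] -0.002
```

Lifted: 57.5 mm grip with about 4.5 N of weight. Next I carry it over the middle near cell at a moderate speed.

```bash
python3 -m inch '[[-0.02,-0.004,0,0,0],[-0.05,-0.010,0,0,0],[-0.085,-0.017,0,0,0],[-0.12,-0.0245,0,0,0],[-0.155,-0.0316,0,0,0],[-0.19,-0.0387,0,0,0],[-0.22,-0.045,0,0,0],[-0.2355,-0.048,0,0,0]]'
python3 -m inch '[[0,0,0,0,0],[0,0,0,0,0],[0,0,0,0,0],[0,0,0,0,0]]'
python3 - <<'E'
from h import *
deltas([(481,34.5,315,2.142)])
c=capture("top");s=capture("scene")
for cc in(c,s):print(proj((481,34.5,6),cc),proj((481,34.5,190),cc))
a=cv2.resize(c["color"][190:310,260:390],None,fx=3,fy=3,interpolation=cv2.INTER_CUBIC)
b=cv2.resize(s["color"][210:330,245:385],None,fx=3,fy=3,interpolation=cv2.INTER_CUBIC)
cv2.imwrite("pics/place1.png",np.hstack([a,b])[:,:800,::-1])
E
```

```text
time: 14.12
tool_pos: [481.2, 31.4, 310.8]
tcp_rot: [-3.139, -0.001, 2.138]
contact_force: [0.8, 0.8, -3.7]
grip_width: 57.4
finger_force: 30.0
time: 14.45
tool_pos: [480.2, 35.3, 312.1]
tcp_rot: [-3.14, -0.002, 2.141]
contact_force: [-0.0, -0.2, -3.8]
grip_width: 57.9
finger_force: 30.0
[-0.0011  0.0002 -0.0029] -0.001
[314.0613877  259.45929314] [312.69999017 255.10982627]
[325.58862161 275.69252539] [326.29883882 226.46697646]
```

View pics/place1.png

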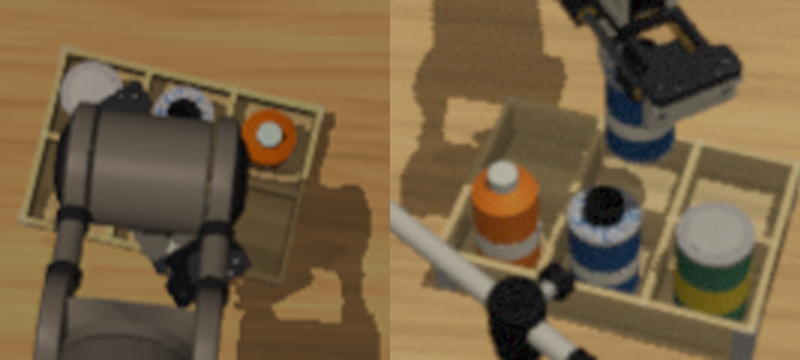

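In the scene half the held tin spans crop columns 606–676, centred between the dividers (600–697 at the back). The scene camera carries a consistent +2 px bias, so my measurements hold. Lowering now.

```bash
python3 -m inch '[[0.001,0.001,0.015,0,0],[0.001,0.001,0.035,0,0],[0.001,0.001,0.05,0,0],[0.001,0.001,0.06,0,0],[0.001,0.001,0.068,0,0],[0.001,0.001,0.072,0,0],[0.001,0.001,0.074,0,0],[0.001,0.001,0.074,0,0]]'
python3 -m inch '[[0,0,0.001,0,0],[0,0,0.0015,0,0],[0,0,0.002,0,0],[0,0,0.002,0,0]]'
```

```text
time: 15.22
tool_pos: [481.2, 36.0, 238.9]
tcp_rot: [3.141, -0.0, 2.14]
contact_force: [0.6, -0.9, -4.1]
grip_width: 57.5
finger_force: 30.0
time: 15.55
tool_pos: [481.2, 35.8, 237.2]
tcp_rot: [3.141, 0.0, 2.14]
contact_force: [0.7, 0.3, -4.6]
grip_width: 57.7
finger_force: 30.0
```

```bash
python3 -m inch '[[-0.0014,-0.0015,0,0,0],[-0.0014,-0.0015,0.001,0,0],[-0.0014,-0.0015,0.0015,0,0],[-0.0014,-0.0015,0.002,0,0],[-0.0014,-0.0015,0.002,0,0]]'
python3 -m inch '[[0,0,0.0004,0,0],[0,0,0.0008,0,0],[0,0,0.0008,0,0]]'
python3 -m inch '[[0,0,0.0004,0,0],[0,0,0.0008,0,0],[0,0,0.0008,0,0]]'
```

```text
time: 15.97
tool_pos: [480.6, 33.8, 234.8]
tcp_rot: [-3.142, -0.0, 2.14]
contact_force: [-0.6, -0.4, -3.9]
grip_width: 57.9
finger_force: 30.0
time: 16.22
tool_pos: [480.6, 33.8, 234.4]
tcp_rot: [3.141, 0.0, 2.14]
contact_force: [-0.7, 0.4, 1.0]
grip_width: 57.4
finger_force: 30.0
time: 16.47
tool_pos: [480.6, 33.8, 234.4]
tcp_rot: [3.141, 0.0, 2.14]
contact_force: [-4.5, -0.4, 9.4]
grip_width: 57.5
finger_force: 30.0
```

Floor contact at the expected height. Releasing and lifting.

```bash
python3 -m inch '[[0,0,-0.0005,0,0],[0,0,-0.0005,0,0.7],[0,0,-0.0005,0,0.8],[0,0,-0.0005,0,0.9],[0,0,-0.0005,0,1],[0,0,-0.0005,0,1],[0,0,-0.0005,0,1],[0,0,-0.0005,0,1]]'
python3 -m inch '[[0,0,-0.02,0,1],[0,0,-0.05,0,1],[0,0,-0.085,0,1],[0,0,-0.12,0,1],[0,0,-0.12,0,1],[0,0,-0.12,0,1]]'
python3 - <<'E'
from h import *
deltas([(520,396.5,330,1.571)])
E
```

```text
time: 17.13
tool_pos: [480.7, 33.8, 233.7]
tcp_rot: [3.142, -0.0, 2.14]
contact_force: [0.8, 0.7, -0.4]
grip_width: 91.6
finger_force: 0.0
time: 17.63
tool_pos: [480.9, 33.8, 355.6]
tcp_rot: [3.138, 0.003, 2.14]
contact_force: [-0.4, 0.3, 0.1]
grip_width: 91.5
finger_force: 0.0
[0.2845 0.2284 0.0256] 0.569
```

```bash
python3 -m inch '[[0.284,0.23,0.015,0.57,1],[0.284,0.23,0.015,0.57,1],[0.284,0.23,0.015,0.57,1],[0.284,0.23,0.015,0.57,1],[0.284,0.23,0.015,0.57,1],[0.284,0.23,0.015,0.57,1],[0.284,0.23,0.015,0.57,1],[0.284,0.23,0.015,0.57,1]]'
python3 -m inch '[[0.284,0.23,0.015,0,1],[0,0,0,0,1]]' --help >/dev/null 2>&1 || true
python3 - <<'E'
from h import *
deltas([(522,396.5,330,1.571)])
c=capture("top")
for t in("blue_tin","crate","orange_bottle","near1"):
    for r in tip_of(c,t)[:3]:
        if r["conf"]>.4: print(t,round(r["conf"],2),np.round(onz(r["centre"],c,Z[t])))
E
```

```text
time: 18.3
tool_pos: [515.0, 344.1, 338.8]
tcp_rot: [-3.139, 0.001, 1.57]
contact_force: [0.7, -0.2, -0.1]
grip_width: 91.6
finger_force: 0.0
[0.0524 0.007  0.0088] -0.001
blue_tin 0.58 [483.  30.   0.]
crate 0.66 [526.  16.   0.]
orange_bottle 0.61 [473.  28.   0.]
orange_bottle 0.59 [526. 302.   0.]
near1 0.96 [481.  36.   6.]
near1 0.92 [458. -38.   6.]
near1 0.63 [498. 123.   6.]
```

That second `inch` call, with `--help` on it, was a slip of mine. The pose didn't change after it, so it had no effect. Continuing to a point above the orange bottle.

```bash
python3 -m inch '[[0.035,0.005,0,0,1],[0.052,0.007,0,0,1],[0.052,0.007,0,0,1],[0.052,0.007,0,0,1],[0.052,0.007,0,0,1]]'
python3 - <<'E'
from h import *
print(get_obs()["tool_pos"])
deltas([(522,396.5,229,1.571)])
E
```

```text
time: 18.97
tool_pos: [522.7, 392.6, 340.7]
tcp_rot: [-3.141, 0.001, 1.568]
contact_force: [-0.0, 0.2, 0.1]
grip_width: 91.7
finger_force: 0.0
[522.72099585 392.59581288 340.73799736]
[ 0.0039 -0.0007  0.1117] -0.003
```

```bash
python3 -m inch '[[0.004,0,0.03,0,1],[0.004,0,0.06,0,1],[0.004,0,0.085,0,1],[0.004,0,0.10,0,1],[0.004,0,0.112,0,1],[0.004,0,0.112,0,1],[0.004,0,0.112,0,0.6],[0.004,0,0.112,0,0.3]]'
python3 -m inch '[[0,0,0,0,0],[0,0,0,0,0],[0,0,0,0,0],[0,0,0,0,0],[0,0,0,0,0],[0,0,0,0,0]]'
```

```text
time: 19.63
tool_pos: [523.1, 397.9, 230.7]
tcp_rot: [3.139, -0.001, 1.569]
contact_force: [-1.3, 0.7, -0.7]
grip_width: 82.9
finger_force: 0.0
time: 20.13
tool_pos: [522.5, 398.3, 229.6]
tcp_rot: [3.141, -0.0, 1.57]
contact_force: [-1.4, -0.0, 2.7]
grip_width: 53.7
finger_force: 30.0
```

```bash
python3 -m inch '[[0,0,-0.015,0,0],[0,0,-0.045,0,0],[0,0,-0.08,0,0],[0,0,-0.11,0,0],[0,0,-0.13,0,0],[0,0,-0.13,0,0],[0,0,-0.13,0,0]]'
python3 - <<'E'
from h import *
deltas([(490,170,362,1.85),(462.5,-50.5,362,2.142)])
E
```

```text
time: 20.72
tool_pos: [522.4, 398.1, 359.5]
tcp_rot: [3.14, -0.001, 1.57]
contact_force: [-0.7, 0.2, -3.2]
grip_width: 53.6
finger_force: 30.0
[-0.2282 -0.0322 -0.0025] -0.28
[-0.4487 -0.0595 -0.0025] -0.572
```

```bash
python3 -m inch '[[-0.02,-0.003,0,-0.03,0],[-0.05,-0.007,0,-0.07,0],[-0.085,-0.012,0,-0.11,0],[-0.12,-0.017,0,-0.15,0],[-0.155,-0.022,0,-0.19,0],[-0.185,-0.026,0,-0.23,0],[-0.21,-0.030,0,-0.26,0],[-0.228,-0.032,0,-0.28,0]]'
python3 - <<'E'
from h import *
deltas([(462.5,-50.5,362,2.142)])
E
```

```text
time: 21.38
tool_pos: [489.1, 168.0, 356.7]
tcp_rot: [-3.136, -0.0, 1.85]
contact_force: [0.4, 0.1, -2.3]
grip_width: 53.9
finger_force: 30.0
[-0.2027 -0.0859 -0.0053] -0.292
```

```bash
python3 -m inch '[[-0.02,-0.008,-0.004,-0.03,0],[-0.05,-0.021,-0.004,-0.07,0],[-0.08,-0.034,-0.004,-0.11,0],[-0.112,-0.0475,-0.004,-0.16,0],[-0.145,-0.061,-0.004,-0.21,0],[-0.175,-0.074,-0.004,-0.25,0],[-0.195,-0.083,-0.004,-0.28,0],[-0.203,-0.086,-0.004,-0.292,0]]'
python3 -m inch '[[0,0,0,0,0],[0,0,0,0,0],[0,0,0,0,0],[0,0,0,0,0]]'
python3 - <<'E'
from h import *
print(get_obs()["tool_pos"])
deltas([(462.5,-50.5,236.6,2.142)])
s=capture("scene");c=capture("top")
print(proj((462.5,-50.5,130),s),proj((462.5,-50.5,6),s))
a=cv2.resize(c["color"][190:310,260:390],None,fx=3,fy=3,interpolation=cv2.INTER_CUBIC)
b=cv2.resize(s["color"][205:325,245:381],None,fx=3,fy=3,interpolation=cv2.INTER_CUBIC)
cv2.imwrite("pics/place2.png",np.hstack([a,b])[:,:,::-1])
for cc in(c,s):
  for t in("crate","near1"):
    for r in tip_of(cc,t)[:3]:
        if r["conf"]>.4: print(t,round(r["conf"],2),np.round(onz(r["centre"],cc,Z[t])))
E
```

```text
time: 22.05
tool_pos: [462.4, -51.2, 360.9]
tcp_rot: [-3.138, -0.003, 2.141]
contact_force: [0.5, 0.1, -2.2]
grip_width: 53.8
finger_force: 30.0
time: 22.38
tool_pos: [463.4, -47.7, 362.5]
tcp_rot: [-3.141, -0.001, 2.143]
contact_force: [0.1, -0.2, -2.5]
grip_width: 53.5
finger_force: 30.0
[463.43000204 -47.69865333 362.48748113]
[-0.0019 -0.0023  0.1259] 0.001
[291.97289963 236.16932623] [293.99293412 268.17331516]
crate 0.81 [522.  21.   0.]
near1 0.85 [478.  34.   6.]
near1 0.74 [469. -45.   6.]
near1 0.6 [496. 119.   6.]
crate 0.79 [521.  24.   0.]
near1 0.84 [508. 125.   6.]
near1 0.8 [464. -39.   6.]
near1 0.76 [481.  37.   6.]
```

View pics/place2.png

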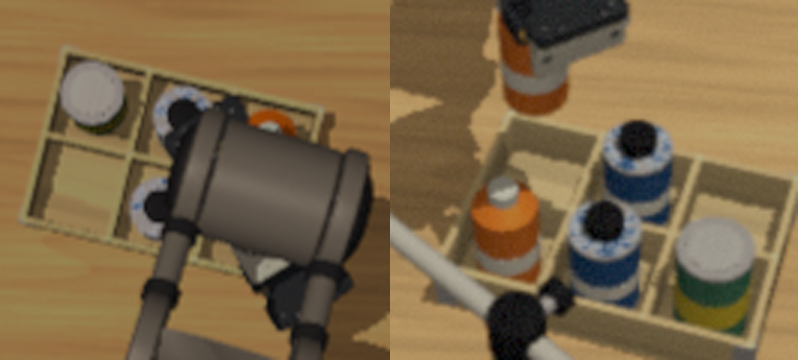

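The blue tin stands upright in the middle near cell (639,170 in the crop), and the crate and stock haven't moved. The orange bottle is over the left near cell. Lowering.

```bash
python3 -m inch '[[-0.001,-0.001,0.02,0,0],[-0.001,-0.001,0.05,0,0],[-0.001,-0.001,0.075,0,0],[-0.001,-0.001,0.095,0,0],[-0.001,-0.001,0.11,0,0],[-0.001,-0.001,0.118,0,0],[-0.001,-0.001,0.122,0,0],[-0.001,-0.001,0.122,0,0]]'
python3 -m inch '[[0,0,0.0005,0,0],[0,0,0.001,0,0],[0,0,0.001,0,0]]'
```

```text
time: 23.35
tool_pos: [463.3, -50.0, 240.8]
tcp_rot: [-3.141, -0.001, 2.142]
contact_force: [-0.7, 0.3, -1.8]
grip_width: 53.3
finger_force: 30.0
time: 23.6
tool_pos: [463.5, -50.1, 240.9]
tcp_rot: [3.14, 0.001, 2.142]
contact_force: [0.7, -0.0, -1.8]
grip_width: 53.3
finger_force: 30.0
```

```bash
python3 -m inch '[[0,0,0.001,0,0],[0,0,0.002,0,0],[0,0,0.003,0,0],[0,0,0.0035,0,0],[0,0,0.0035,0,0]]'
python3 -m inch '[[0,0,0.0004,0,0],[0,0,0.0008,0,0],[0,0,0.0008,0,0]]'
python3 -m inch '[[0,0,0.0004,0,0],[0,0,0.0008,0,0],[0,0,0.0008,0,0]]'
```

```text
time: 24.02
tool_pos: [463.2, -50.0, 236.5]
tcp_rot: [-3.142, -0.0, 2.142]
contact_force: [0.1, 0.5, -3.4]
grip_width: 53.2
finger_force: 30.0
time: 24.27
tool_pos: [463.2, -50.0, 235.7]
tcp_rot: [3.142, -0.0, 2.142]
contact_force: [0.7, -0.5, -2.4]
grip_width: 53.5
finger_force: 30.0
time: 24.52
tool_pos: [463.2, -50.0, 235.6]
tcp_rot: [3.141, 0.0, 2.142]
contact_force: [-1.9, 0.5, 4.6]
grip_width: 53.2
finger_force: 30.0
```

Contact. Release, lift, and back away to the arm's starting side for the final look.

```bash
python3 -m inch '[[0,0,0,0,0],[0,0,0,0,0.65],[0,0,0,0,0.8],[0,0,0,0,0.9],[0,0,0,0,1],[0,0,0,0,1],[0,0,0,0,1],[0,0,0,0,1]]'
python3 -m inch '[[0,0,-0.02,0,1],[0,0,-0.05,0,1],[0,0,-0.09,0,1],[0,0,-0.13,0,1],[0,0,-0.17,0,1],[0,0,-0.20,0,1],[0,0,-0.20,0,1],[0,0,-0.20,0,1]]'
python3 - <<'E'
from h import *
deltas([(400,300,450,2.6)])
E
```

```text
time: 25.18
tool_pos: [463.2, -50.0, 234.9]
tcp_rot: [3.142, -0.0, 2.142]
contact_force: [0.4, 0.3, 0.1]
grip_width: 91.1
finger_force: 0.0
time: 25.85
tool_pos: [463.2, -50.0, 436.5]
tcp_rot: [3.139, 0.003, 2.142]
contact_force: [0.5, 0.9, -0.6]
grip_width: 91.9
finger_force: 0.0
[ 0.3286  0.136  -0.0135] -0.458
```

```bash
python3 -m inch '[[0.33,0.136,-0.013,-0.4,1],[0.33,0.136,-0.013,-0.4,1],[0.33,0.136,-0.013,-0.4,1],[0.33,0.136,-0.013,-0.4,1],[0.33,0.136,-0.013,-0.4,1],[0.33,0.136,-0.013,-0.4,1],[0.33,0.136,-0.013,-0.4,1],[0.33,0.136,-0.013,-0.4,1]]'
python3 -m inch '[[0,0,0,0,1],[0,0,0,0,1],[0,0,0,0,1],[0,0,0,0,1]]'
python3 - <<'E'
from h import *
c=capture("top");s=capture("scene")
a=cv2.resize(c["color"][150:310,180:440],None,fx=1.5,fy=1.5);b=cv2.resize(s["color"][180:340,190:500],None,fx=1.29,fy=1.5)
cv2.imwrite("pics/final.png",np.hstack([a,cv2.resize(b,(400,240))])[:,:,::-1])
E
```

```text
time: 26.52
tool_pos: [402.5, 279.6, 445.4]
tcp_rot: [-3.139, -0.002, 2.542]
contact_force: [1.7, -0.2, 0.3]
grip_width: 91.6
finger_force: 0.0
time: 26.85
tool_pos: [403.8, 276.7, 446.2]
tcp_rot: [-3.14, -0.001, 2.54]
contact_force: [0.4, -0.2, -0.6]
grip_width: 91.7
finger_force: 0.0
```

View pics/final.png

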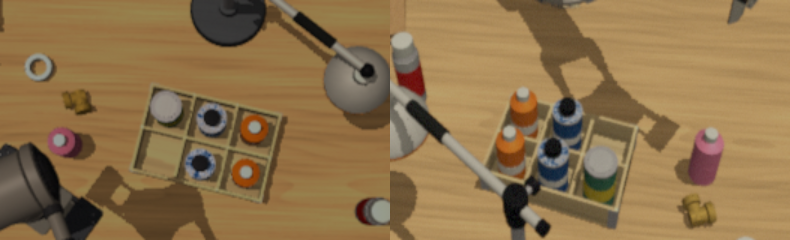

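In the final picture both items stand upright beside their own kind: blue at (201,163) beside (211,119), orange at (246,172) beside (254,128). The shade, at (357,78), is clear of the crate. The arm touches nothing and the other things look undisturbed.

```bash
python3 -c "from plant import *; print(close_job())"
```

```text
the job is handed in; nothing more can be done
None
```

The job is handed in at about 27 s: the lamp is swung clear of the crate, and the blue tin and orange bottle stand upright in the cells beside their own kind, with the crate, its stock and the other bench items looking undisturbed in the final picture.

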